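# Swing out the hanging bar and hang up the ear defenders

## Task

First swing the hinged bar of the low stand out from over its base, all the way round until it snaps home in its detent at the end stop. Then hang the ear defenders over that bar by their headband, one cup on each side, lowering them gently and letting them hang free with the bar still locked out. Leave the beaker, the sample jar and the wash bottle standing where they are.

Things in the scene. Friction and masses are not known exactly. Their poses are not given: they have to be found in the camera images.
- stand: Low grey stand, fixed: base plate 105 x 180 x 14 mm (x -52 to 52, y -55 to 125 mm), steel post 22 mm across, on it a hub 34 mm across (top at z 182 mm) that carries the swinging bar. Origin: on the bench under the post's axis, which is the vertical hinge axis; z up. A small detent housing with plunger stands on the hub's +x side, 34 to 85 mm from the axis, top at z 161 mm.
- hang_bar (a joint): Bar angle about the hinge, rad. 0: bar along the stand's +y, over the plate; grows counter-clockwise from above. Starts at 0 to 0.35. End stop 1.571: bar along the stand's -x, out over the bench. Light friction (0.05 N m). From about 1.1 to 1.37 a sprung detent resists (up to 0.5 N m, 4 N at 130 mm out); past 1.37 it snaps to the stop and holds (0.4 N m to leave).
- bar_mid (a point): Point on the centre line of the swinging bar, 110 mm from the hinge axis, 155 mm above the bench. Axes turn with the bar: y along the bar to its free end, z up. The bar is plain round steel, 12 mm across, bare from 28 to 160 mm from the hinge axis.
- bar_tip (a point): Outer end of the bar, 180 mm from the hinge axis, 155 mm above the bench, on the black ball 20 mm across that ends it (ball centre 170 mm from the axis). Axes as bar_mid.
- ear_defenders: Ear defenders, rigid, about 0.16 kg, 56 deep (x), 163 over the cups (y), 149 mm tall (z), standing on two grey cups. Origin: midway between the cups' undersides. Headband top: straight black pad 22 wide (x), 76 long (y), sides from z 126 to 146 mm, a 12 mm wide strip above to 149. Gap between cups 80 mm, open below. The pad is gripped across its 22 mm width.
- saddle (a point): Centre of the underside of the headband's pad, 126 mm above the ear defenders' origin, same axes. This face shall rest on the bar, with the ear defenders' x along the bar; so fingertips that grip the pad must not reach below it, or they strike the bar.
- beaker: Clear beaker, 73 mm across, 87 mm tall, a bystander; origin at the centre of its underside.
- sample_jar: Sample jar with green cap, 54 mm across, 70 mm tall, a bystander; origin at the centre of its underside.
- wash_bottle: White wash bottle with red cap and bent spout, 67 x 109 x 211 mm, a bystander; origin on its underside, the bottle's axis 22 mm from it along +y.

How it is judged:
By the outcome, as a careful person would: the job done as asked, in the order asked, and still so for the second after the job is handed in, with the robot touching nothing.
It also fails if it takes over 61 s, if anything falls off the work surface, if the arm or the gripper's body presses on something with over 40 N, if the wrist force passes 120 N, or if a joint passes its speed limit or range.

## Robot

A 6-joint arm with a two-finger parallel gripper is mounted at the origin on a cart in front of the work surface, level with it; the furniture and walls round the work are solid. World frame = base frame: x ahead of the robot, y to its left, z up, the work surface at z = 0. Lengths are in m, angles in degrees, forces in N, time in s.
With the tool pointing down it reaches from about 0.425 to 0.95 m from the base axis. Payload 14.7 kg.
Tool frame: the origin (TCP) lies midway between the tips of the shut fingers; the grasp point (between the pads) lies 19 mm behind it; z points along the fingers, y is the line along which they close (so a half turn about z gives the same grasp; the last joint's range is limited). The gripper opens to 85 mm and grips with 20 to 120 N. Pads are 22 mm wide; open, the fingers measure 114 mm over their backs; the gripper's body (76 mm by 85 mm) begins 54 mm behind the grasp point. The pads swing forward as they close: fully open they stand 13 mm farther back than shut.
Start: joints at [-73.373, 27.513, 91.461, -0, 61.026, -2.67], TCP at [0.215, -0.613, 0.231] pointing down, gripper open.
Joint ranges: [-157.49, 157.49], [-46.99, 117.5], [13.45, 153.17], [-89.5, 269.5], [5.16, 153.95], [-167.48, 167.48]. Speed limits (degrees/s): [108.29, 108.29, 136.94, 172.46, 172.46, 172.46].

## Interface

Orientations are given as a 3x3 rotation matrix whose columns are the frame's x, y, z axes.
In Python, from bench import env gives the robot as it stands.
- The arm moves only by the tool inch_along, called after "Request:" as a command line: name --argument value ..., lists and objects as JSON in quotes. Schema: {"type":"object","properties":{"deltas":{"type":"object","properties":{"ticks":{"type":"array","items":{"type":"array","items":{"type":"number"},"minItems":6,"maxItems":6},"minItems":1,"maxItems":10}},"additionalProperties":false,"required":["ticks"]},"jaw":{"type":"number"},"grip_n":{"type":"number"},"only":{"type":"string"},"quiet":{"type":"boolean"},"lines":{"type":"string"}},"required":["deltas"],"additionalProperties":false}. deltas is an object whose key "ticks" holds a list of rows, 1 to 10 of them, each of 6 numbers: dx, dy, dz in units of 5 mm, then a rotation vector rx, ry, rz in degrees; each row is the pose to reach, as a shift and turn from the pose commanded when the call began, along the tool's axes at that moment; what a row does not reach only later rows make up. A row lasts 1/8 s, in which the tool goes at most 0.0625 m and 10.7 degrees, less where a joint would pass 70% of its speed; a pose out of reach is approached as far as the arm can. jaw is the opening from 0.0 (shut) to 1.0 (fully open), set as the call begins (left out keeps the last). The fingers move at their own pace and stop on an object; grip_n is the grip in N (left out, the last holds). Time passes only in rows, so rows that do not move let the fingers close. The tool returns the time, the measured TCP pose, the force, the opening and the grip force at its end. only (a regular expression) keeps the lines of the reply that match it, lines (a string "A,B") keeps lines A to B, and quiet returns only ok. Input that does not fit is refused with a message, and nothing moves.
- env.state(): the state, without advancing time (a new reading comes with each control period).
- env.camera(name): name is "scene" or "top" or "wrist"; returns a dict with "color" (400x640x3 uint8, blue, green, red), "fx", "fy", "cx", "cy" (pixels), "rvec" (rotation vector, rad) and "tvec" (3), from world to camera coordinates, as OpenCV has them; the wrist camera has in their place "tool_from_camera" (4x4, takes a point from camera to tool coordinates, whose origin is the TCP and whose axes are the flange's). Camera axes: x right, y down, z forward; pixel columns grow to the right and rows downward; lengths in m; the calibration is good to about 2 mm. A picture is of the moment at which its call begins: read the wrist's pose just before it. There is no depth.
- env.close_job(): hands the job in; it is judged then, once.
The state is a dict: "t": time; "joints": joint angles; "qd": joint speeds; "effort": joint torques, N m; "position": TCP position; "tcp_rot": TCP orientation; "wrist_force": force on the tool from outside, world axes, zero at the start; "torque": the same for the moment, N m; "grip_width": opening from 0.0 (shut) to 1.0 (fully open); "finger_force": force on a finger pad.
Only numpy, scipy, OpenCV 4.12 (cv2) and the standard library are available. Lean on these libraries where they do the work, as an engineer would, in place of code of your own. Each camera call takes 0.05 s, during which the arm holds its last target. There are 200 camera calls.

## Working session

There is one attempt and no reset: what is moved stays moved. The work goes in short steps, Python scripts to look and compute and a tool call to move; the robot and the scene stay as the last step left them, time stands still between calls to the robot, and variables do not carry over. Pictures are saved under pics/ and viewed, at most 10 in all, crops included, and the job is handed in when it is done.

```bash
ls; mkdir -p pics
```

Run:
```python
from bench import env
import cv2
for n in ("scene","top"):
    c=env.camera(n); cv2.imwrite(f"pics/{n}0.png",c["color"])
    print(n,[c[k] for k in("fx","fy","cx","cy","rvec","tvec")])
s=env.state();print(s["t"],s["position"],s["tcp_rot"])
c=env.camera("wrist");print(c["tool_from_camera"],c["fx"],c["cx"],c["cy"])
```

```text
bench.py
pics
scene [520.4623711426749, 520.4623711426749, 320.9718134026303, 206.4114146250201, array([ 1.14079105, -1.93685661,  1.27695038]), array([0.25713001, 0.27635174, 1.15817607])]
top [465.0464783066656, 465.0464783066656, 312.82412855807615, 205.74826859095316, array([ 2.17657771, -2.20823446,  0.06748486]), array([-0.01298715,  0.51443631,  1.39837303])]
0.1 [ 0.21474531 -0.61313688  0.23074054] [[ 9.43818885e-01  3.30463059e-01 -2.80180654e-04]
 [ 3.30463171e-01 -9.43818359e-01  9.99145063e-04]
 [ 6.57408890e-05 -1.03560137e-03 -9.99999462e-01]]
[[ 8.12219262e-04 -9.50226991e-01 -3.11557386e-01  8.16644354e-02]
 [ 9.99999356e-01  1.01883565e-03 -5.00409872e-04 -2.88707362e-04]
 [ 7.92928739e-04 -3.11556779e-01  9.50227207e-01 -1.42258667e-01]
 [ 0.00000000e+00  0.00000000e+00  0.00000000e+00  1.00000000e+00]] 347.05547839957 321.7987283706977 198.92216163746275
```

View pics/scene0.png

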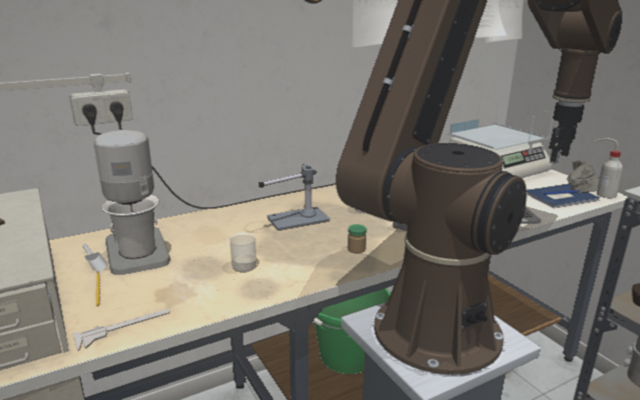

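View pics/top0.png

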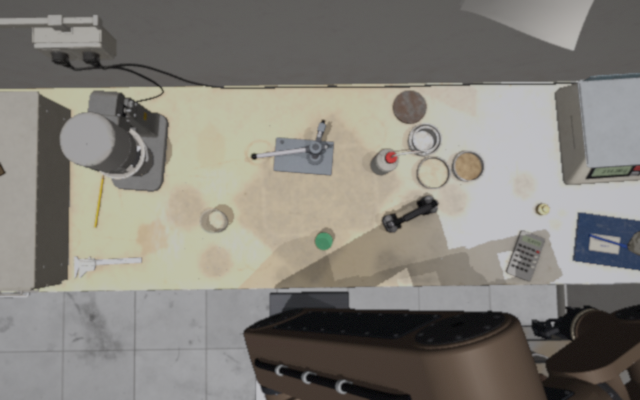

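The scene view shows the stand (hub ~308,168; bar ball ~261,184), with the ear defenders hidden behind the arm. The top view shows the hub at ~(316,147), ball (254,156), ear defenders' cups (391,222) and (430,203), wash bottle (388,160), jar (324,241) and beaker (218,219).

Create h.py:
```python
from bench import env
import cv2, numpy as np, json
np.set_printoptions(precision=4,suppress=True)
def cam(n):
    if n=="wrist":
        s=env.state(); c=env.camera(n); T=np.eye(4); T[:3,:3]=s["tcp_rot"]; T[:3,3]=s["position"]
        T=T@np.array(c["tool_from_camera"])
    else:
        c=env.camera(n); R=cv2.Rodrigues(np.array(c["rvec"]))[0]; T=np.eye(4); T[:3,:3]=R.T; T[:3,3]=-R.T@c["tvec"]
    c["T"]=T; return c
def ray(c,p):
    d=c["T"][:3,:3]@[(p[0]-c["cx"])/c["fx"],(p[1]-c["cy"])/c["fy"],1]
    return c["T"][:3,3],d/np.linalg.norm(d)
def plane(c,p,z):
    o,d=ray(c,p); return o+d*(z-o[2])/d[2]
def tri(*cp):
    A=0;b=0
    for c,p in cp:
        o,d=ray(c,p); M=np.eye(3)-np.outer(d,d); A=A+M; b=b+M@o
    X=np.linalg.solve(A,b); return X,[float(np.linalg.norm(np.cross(X-ray(c,p)[0],ray(c,p)[1]))) for c,p in cp]
def tool(v):  # world vector into tool axes
    return np.array(env.state()["tcp_rot"]).T@v
def proj(c,X):
    q=c["T"][:3,:3].T@(np.array(X)-c["T"][:3,3]); return c["fx"]*q[0]/q[2]+c["cx"],c["fy"]*q[1]/q[2]+c["cy"]
def save(c,f):
    cv2.imwrite(f,c["color"]); np.savez(f[:-4],**{k:c[k] for k in("fx","fy","cx","cy","T","color")})
def load(f): return {k:v for k,v in np.load(f[:-4]+".npz").items()}
```

Run:
```python
from h import *
t=cam("top");s=cam("scene")
print("ball",tri((t,(254,156)),(s,(261.5,184))),plane(t,(254,156),.155))
print("hub",tri((t,(316,147)),(s,(308,167))),plane(t,(316,147),.182))
print("plate corners",[plane(t,p,.014) for p in((279,138),(334,139),(332,175),(274,169))])
print("cups",plane(t,(391,222),.04),plane(t,(430,203),.04))
print("pad ctr",plane(t,(411,213),.149))
print("bottle cap",plane(t,(391,158),.2),"jar",plane(t,(324,241),.07),"beaker",plane(t,(218,219),.05))
```

```text
ball (array([0.6448, 0.1388, 0.1564]), [0.001212454393715404, 0.0012124543937155486]) [0.6456 0.1401 0.155 ]
hub (array([ 0.6646, -0.0304,  0.1758]), [0.0005895550618599361, 0.0005895550618600762]) [ 0.6631 -0.0308  0.182 ]
plate corners [array([0.724 , 0.0803, 0.014 ]), array([ 0.7185, -0.0884,  0.014 ]), array([ 0.6075, -0.0804,  0.014 ]), array([0.6285, 0.0966, 0.014 ])]
cups [ 0.4608 -0.2527  0.04  ] [ 0.5159 -0.3707  0.04  ]
pad ctr [ 0.4824 -0.2897  0.149 ]
bottle cap [ 0.6274 -0.2296  0.2   ] jar [ 0.4078 -0.0513  0.07  ] beaker [0.4769 0.2608 0.05  ]
```

Units first: shifts go in units of 5 mm. So -0.217 m is -43.4, -0.2 m is -40.

Request:
inch_along --deltas '{"ticks": [[4, -2, -12, 0, 0, 0], [72, -43.4, -40, 0, 0, 0], [72, -43.4, -40, 0, 0, 0], [72, -43.4, -40, 0, 0, 0], [72, -43.4, -40, 0, 0, 0], [72, -43.4, -40, 0, 0, 0], [72, -43.4, -40, 0, 0, 0], [72, -43.4, -40, 0, 0, 0], [72, -43.4, -40, 0, 0, 0], [72, -43.4, -40, 0, 0, 0]]}' --jaw 0.0

```text
t: 1.5
position: [0.4826, -0.2897, 0.431]
tcp_rot: [[0.944, 0.331, -0.001], [0.331, -0.944, -0.0], [-0.001, -0.0, -1.0]]
wrist_force: [-0.0, -0.3, -0.4]
grip_width: 0.0
finger_force: 0.0
```

Request:
inch_along --deltas '{"ticks": [[0, 0, 0, 0, 0, 0], [0, 0, 0, 0, 0, 0]]}'

```text
t: 1.75
position: [0.4822, -0.2905, 0.431]
tcp_rot: [[0.944, 0.329, -0.001], [0.329, -0.944, 0.0], [-0.0, -0.0, -1.0]]
wrist_force: [-1.3, 0.1, 1.1]
grip_width: -0.003
finger_force: 0.0
```

Run:
```python
from h import *
c=cam("wrist");save(c,"pics/w1.png");print(env.state()["position"],env.state()["tcp_rot"])
```

```text
[ 0.4824 -0.2903  0.431 ] [[ 0.9442  0.3293 -0.0004]
 [ 0.3293 -0.9442  0.0002]
 [-0.0003 -0.0003 -1.    ]]
```

View pics/w1.png

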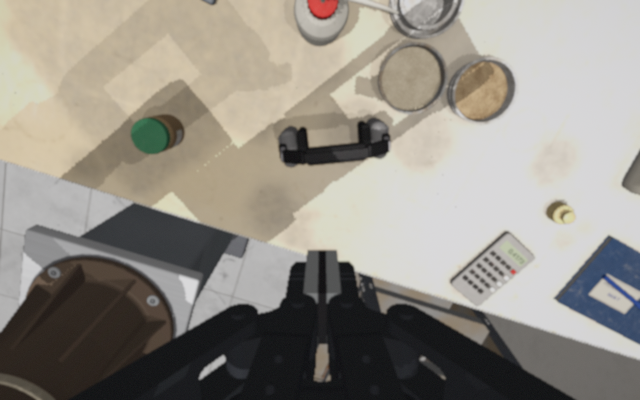

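The wrist view shows the ear defenders at (335,145), with the pad from about (302,155) to (370,151). The bottle cap is at (322,3) and the jar cap at (152,134). I'll take a second view from an offset position and crop both.

Scaled: -0.12 m is -24, -0.06 m is -12.

Request:
inch_along --deltas '{"ticks": [[-4, -12, 0, 0, 0, 0], [-8, -24, 0, 0, 0, 0], [-8, -24, 0, 0, 0, 0], [-8, -24, 0, 0, 0, 0], [-8, -24, 0, 0, 0, 0], [-8, -24, 0, 0, 0, 0]]}'

```text
t: 2.55
position: [0.4059, -0.1904, 0.4309]
tcp_rot: [[0.944, 0.33, -0.001], [0.33, -0.944, 0.0], [-0.0, -0.0, -1.0]]
wrist_force: [0.1, -0.3, 1.5]
grip_width: 0.003
finger_force: 0.0
```

Run:
```python
from h import *
c=cam("wrist");save(c,"pics/w2.png")
a=load("pics/w1.png")
b=proj(c,(.482,-.29,.1)); print(b)
x,y=int(b[0])-65,int(b[1])-50
A=cv2.resize(a["color"][100:200,270:400],None,fx=6,fy=6,interpolation=cv2.INTER_CUBIC)[:,:780]
B=cv2.resize(c["color"][y:y+100,x:x+130],None,fx=6,fy=6,interpolation=cv2.INTER_CUBIC)
print(x,y)
im=np.vstack([A,B]);im=cv2.resize(im,None,fx=.5,fy=.5);cv2.imwrite("pics/e12.png",im);print(im.shape)
```

```text
(np.float64(411.749462583012), np.float64(118.78474502786742))
346 68
(600, 390, 3)
```

View pics/e12.png

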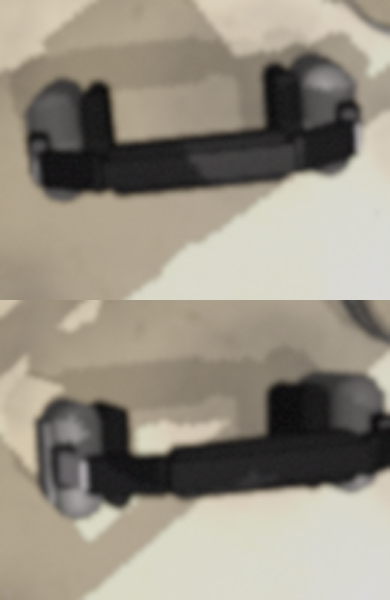

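Run:
```python
from h import *
a=load("pics/w1.png");c=load("pics/w2.png")
f=lambda x,y:(270+x/3,100+y/3); g=lambda x,y:(346+x/3,68+(y-300)/3)
L=tri((a,f(110,169)),(c,g(172,471)));R=tri((a,f(297,157)),(c,g(360,459)))
print(L,R,np.degrees(np.arctan2(*(R[0]-L[0])[[1,0]])),np.linalg.norm(R[0]-L[0]),(L[0]+R[0])/2)
M=[plane(a,f(203.5,163),.143),plane(c,g(266,464.5),.143)];print(M)
for n,c_,x in(("a",a,f),("c",c,g)):
  p,q=(f(110,169),f(297,157)) if n=="a" else (g(172,471),g(360,459))
  d=plane(c_,q,.143)-plane(c_,p,.143); print(np.degrees(np.arctan2(d[1],d[0])),np.linalg.norm(d))
s=env.state();print("j",s["joints"])
# target for bar
H=np.array([.6635,-.0305]);
B=tri((a,(322,3)),(c,(0,0)))
d=np.array([.690,.098,.30])-s["position"];print("to bar start",tool(d))
```

```text
(array([ 0.4717, -0.2731,  0.1383]), [6.897844195699432e-05, 6.897844195694644e-05]) (array([ 0.5018, -0.3471,  0.1306]), [0.00030684105065183903, 0.00030684105065176666]) -67.91491962639232 0.08023026012636524 [ 0.4867 -0.3101  0.1344]
[array([ 0.4879, -0.309 ,  0.143 ]), array([ 0.4869, -0.3067,  0.143 ])]
-67.01455448989333 0.07811562856436176
-67.07766913864434 0.07588012621285539
j [-28.99     1.4879  98.8273  -0.0033  79.7257  41.7465]
to bar start [ 0.3634 -0.1783  0.1308]
```

Pad centre is about (0.487,-0.308), yaw -67°, length ~77 mm, which matches the description. Next is the bar.

Request:
inch_along --deltas '{"ticks": [[12, -6, 0, 0, 0, 4], [72.6, -35.6, 0, 0, 0, 13], [72.6, -35.6, 0, 0, 0, 13], [72.6, -35.6, 0, 0, 0, 13], [72.6, -35.6, 0, 0, 0, 13], [72.6, -35.6, 0, 0, 0, 13], [72.6, -35.6, 0, 0, 0, 13], [72.6, -35.6, 0, 0, 0, 13], [72.6, -35.6, 0, 0, 0, 13], [72.6, -35.6, 0, 0, 0, 13]]}'

```text
t: 3.85
position: [0.6889, 0.0974, 0.4316]
tcp_rot: [[0.994, 0.109, 0.0], [0.109, -0.994, -0.0], [0.0, 0.0, -1.0]]
wrist_force: [-0.3, 0.1, 0.6]
grip_width: 0.002
finger_force: 0.0
```

Run:
```python
from h import *
c=cam("wrist");save(c,"pics/w3.png");t=cam("top");save(t,"pics/t3.png")
s=env.state();print(s["joints"])
for n,p in(("ball",(.6448,.1388,.155)),("hub",(.664,-.0304,.182)),("tcp",s["position"])):print(n,proj(c,p))
```

```text
[ 5.5595 24.9745 67.9454 -0.0039 87.0503 89.3172]
ball (np.float64(285.89851853631984), np.float64(186.36534246073234))
hub (np.float64(427.84787205202963), np.float64(192.29249726397592))
tcp (np.float64(323.09915675641963), np.float64(270.6826026238693))
```

View pics/w3.png

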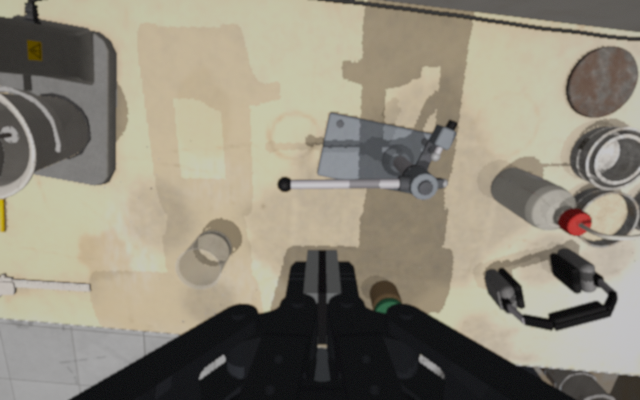

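The wrist view shows the ball at (285,184), the hub centre at ~(425,185), the detent at (450,127), the plate at upper left of the hub, and clear bench between.

Run:
```python
from h import *
c=load("pics/w3.png");t=load("pics/t3.png")
g=cv2.cvtColor(c["color"],cv2.COLOR_BGR2GRAY)
cc=cv2.HoughCircles(g[150:220,390:460],cv2.HOUGH_GRADIENT,1,30,param1=80,param2=12,minRadius=11,maxRadius=20);print(cc)
m=(g[170:200,270:300]<50).astype(np.uint8);M=cv2.moments(m,True);bp=(270+M["m10"]/M["m00"],170+M["m01"]/M["m00"]);print(bp)
h=(425,185)
if cc is not None: h=(390+cc[0,0,0],150+cc[0,0,1])
H=plane(c,h,.182);B=plane(c,bp,.155);print(H,B,np.linalg.norm((H-B)[:2]))
print("tri hub",tri((c,h),(t,(316,147))),"ball",tri((c,bp),(t,(254,156))))
P=[plane(c,p,.014) for p in((331,113),(418,128),(319,178))];print(P)
print("bar yaw",np.degrees(np.arctan2(*(B-H)[[1,0]])),"plate y-edge",np.degrees(np.arctan2(*(P[0]-P[1])[[1,0]])),"x-edge",np.degrees(np.arctan2(*(P[0]-P[2])[[1,0]])))
D=plane(c,(450,127),.161);print("detent",D,np.degrees(np.arctan2(*(D-H)[[1,0]])))
im=cv2.resize(c["color"][90:220,270:470],(800,520),interpolation=cv2.INTER_CUBIC);cv2.imwrite("pics/c3.png",im)
```

```text
[[[24.5 29.5 15. ]]]
(284.2090909090909, 183.75454545454545)
[ 0.6776 -0.0117  0.182 ] [0.648  0.1412 0.155 ] 0.15576156808720062
tri hub (array([ 0.6692, -0.0283,  0.1377]), [0.0037126022762231947, 0.003712602276223319]) ball (array([0.6464, 0.1412, 0.1496]), [0.0004427681919832099, 0.00044276819198325515])
[array([0.73  , 0.0884, 0.014 ]), array([ 0.7221, -0.0519,  0.014 ]), array([0.6232, 0.0959, 0.014 ])]
bar yaw 100.9853606996909 plate y-edge 86.7777417985241 x-edge -3.9932042724947534
detent [ 0.7399 -0.0472  0.161 ] -29.68016793209536
```

View pics/c3.png

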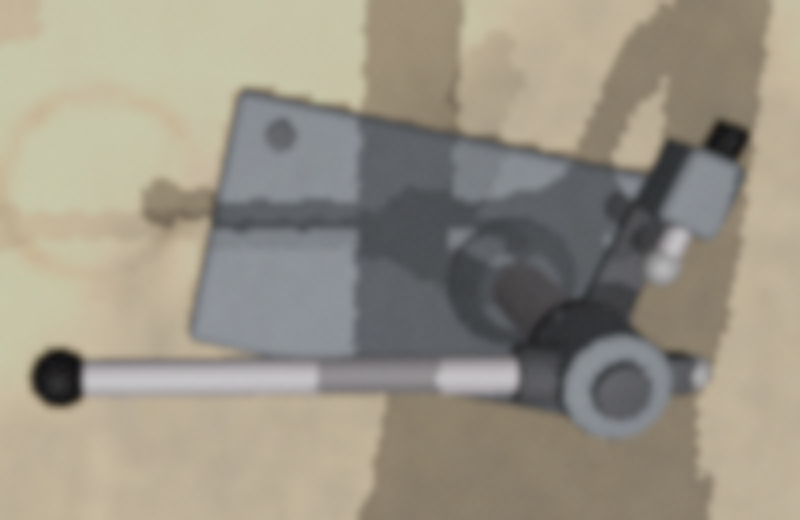

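The crop shows the hub top centre at (424.5,187) in the original pixels, the ball at (284.2,184), and the plate corners. The Hough circle hit was wrong.

Run:
```python
from h import *
c=load("pics/w3.png");t=load("pics/t3.png");h=(424.5,187);bp=(284.2,184)
H=plane(c,h,.182);B=plane(c,bp,.155);print(H,B,np.linalg.norm((H-B)[:2]),np.degrees(np.arctan2(*(B-H)[[1,0]])))
print(tri((c,h),(t,(316,147))))
H=np.array([.666,-.028]);
for a in (97,):
  u=np.array([np.cos(np.radians(a)),np.sin(np.radians(a))])
s=env.state();d=np.array([.695,.10,.14])-s["position"];print(tool(d),s["position"])
P=[plane(c,p,.014) for p in((270+240/4,90+88/4),(270+650/4,90+175/4),(270+192/4,90+335/4))];print(P)
print("plate y-edge",np.degrees(np.arctan2(*(P[0]-P[1])[[1,0]])),"x-edge",np.degrees(np.arctan2(*(P[0]-P[2])[[1,0]])))
```

```text
[ 0.67   -0.0252  0.182 ] [0.6476 0.1412 0.155 ] 0.1678096318136621 97.64453311062078
(array([ 0.666 , -0.0308,  0.1658]), [0.00025197739598283703, 0.00025197739598284576])
[ 0.0062 -0.0019  0.2918] [0.6889 0.0975 0.4318]
[array([0.7313, 0.0902, 0.014 ]), array([ 0.7157, -0.0767,  0.014 ]), array([0.6302, 0.0983, 0.014 ])]
plate y-edge 84.64842864884345 x-edge -4.605219173076824
```

Scaled: 0.295 m is 59, 0.006 m is 1.2.

Request:
inch_along --deltas '{"ticks": [[1.2, -0.4, 12, 0, 0, 0], [1.2, -0.4, 24, 0, 0, 0], [1.2, -0.4, 36, 0, 0, 0], [1.2, -0.4, 46, 0, 0, 0], [1.2, -0.4, 54, 0, 0, 0], [1.2, -0.4, 59, 0, 0, 0], [1.2, -0.4, 59, 0, 0, 0], [1.2, -0.4, 59, 0, 0, 0]]}'

```text
t: 4.95
position: [0.6957, 0.1008, 0.1378]
tcp_rot: [[0.994, 0.109, 0.002], [0.109, -0.994, 0.0], [0.002, 0.0, -1.0]]
wrist_force: [-0.4, -0.0, 0.1]
grip_width: 0.004
finger_force: 0.0
```

Run:
```python
from h import *
s=env.state();R=np.array(s["tcp_rot"]);p=np.array(s["position"])
H=np.array([.667,-.0295]);y0=np.degrees(np.arctan2(R[1,0],R[0,0]));print(y0,s["joints"])
u=lambda a:np.array([np.cos(np.radians(a)),np.sin(np.radians(a))])
for b in list(range(95,150,6))+list(range(149,176,3)):
    q=H+.125*u(b)+.017*u(b-90); d=tool(np.r_[q-p[:2],0]); print(b,d[:2].round(4),"rz",round(y0-(b-90),1))
```

```text
6.280343554592319 [ 5.7702 36.9252 88.6404  0.0004 54.334  89.4897]
95 [-0.023   0.0017] rz 1.3
101 [-0.0362  0.0004] rz -4.7
107 [-0.0494  0.0004] rz -10.7
113 [-0.0625  0.0017] rz -16.7
119 [-0.0754  0.0045] rz -22.7
125 [-0.088   0.0085] rz -28.7
131 [-0.1     0.0139] rz -34.7
137 [-0.1115  0.0205] rz -40.7
143 [-0.1222  0.0283] rz -46.7
149 [-0.132   0.0371] rz -52.7
149 [-0.132   0.0371] rz -52.7
152 [-0.1365  0.0419] rz -55.7
155 [-0.1408  0.0469] rz -58.7
158 [-0.1448  0.0521] rz -61.7
161 [-0.1486  0.0576] rz -64.7
164 [-0.152   0.0632] rz -67.7
167 [-0.1552  0.069 ] rz -70.7
170 [-0.158  0.075] rz -73.7
173 [-0.1606  0.0811] rz -76.7
```

Scaled: -0.122 m is -24.4, -0.1115 m is -22.3.

Request:
inch_along --deltas '{"ticks": [[-4.6, 0.4, 0, 0, 0, 1], [-7.2, 0, 0, 0, 0, -5], [-9.8, 0, 0, 0, 0, -11], [-12.5, 0.4, 0, 0, 0, -17], [-15, 0.9, 0, 0, 0, -23], [-17.6, 1.7, 0, 0, 0, -29], [-20, 2.8, 0, 0, 0, -35], [-22.3, 4.1, 0, 0, 0, -41], [-24.4, 5.6, 0, 0, 0, -47], [-24.4, 5.6, 0, 0, 0, -47]]}'

```text
t: 6.2
position: [0.5773, 0.0594, 0.138]
tcp_rot: [[0.599, 0.801, 0.002], [0.801, -0.599, 0.0], [0.001, 0.002, -1.0]]
wrist_force: [-0.1, -0.0, 0.7]
grip_width: -0.001
finger_force: 0.0
```

Run:
```python
from h import *
t=cam("top");save(t,"pics/t4.png");w=cam("wrist");save(w,"pics/w4.png")
s=env.state();R=np.array(s["tcp_rot"]);p=np.array(s["position"])
H=np.array([.667,-.0295]);y0=np.degrees(np.arctan2(R[1,0],R[0,0]));print(y0,s["wrist_force"])
u=lambda a:np.array([np.cos(np.radians(a)),np.sin(np.radians(a))])
for b in list(range(143,176,3)):
    q=H+.125*u(b)+.017*u(b-90); d=tool(np.r_[q-p[:2],0]); print(b,d[:2].round(4),"rz",round(y0-(b-90),1))
im=np.hstack([cv2.resize(t["color"][110:260,210:350],None,fx=2.6,fy=2.6),cv2.resize(w["color"],(400,390))]);cv2.imwrite("pics/m4.png",im)
```

```text
53.13530572600389 [-0.5203  0.3654  0.3303]
143 [-0.0007 -0.    ] rz 0.1
146 [-0.0073 -0.0008] rz -2.9
149 [-0.0139 -0.0012] rz -5.9
152 [-0.0205 -0.0012] rz -8.9
155 [-0.0271 -0.0009] rz -11.9
158 [-0.0337 -0.0003] rz -14.9
161 [-0.0402  0.0007] rz -17.9
164 [-0.0467  0.0021] rz -20.9
167 [-0.0531  0.0037] rz -23.9
170 [-0.0593  0.0057] rz -26.9
173 [-0.0655  0.0081] rz -29.9
```

View pics/m4.png

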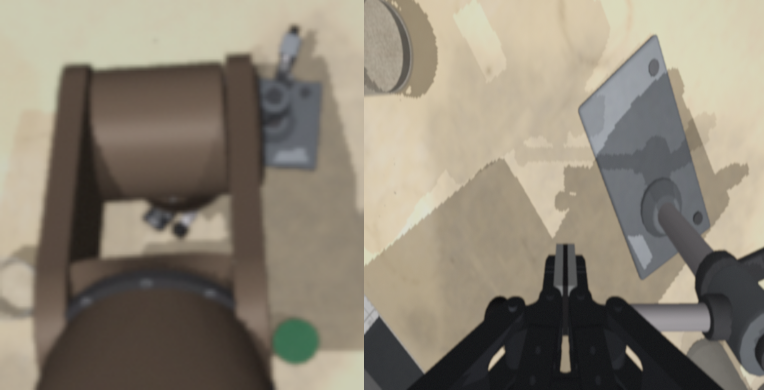

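The composite shows the bar beyond the fingers and following them. I'll push on through the detent.

Scaled: -0.0575 m is -11.5, -0.053 m is -10.6.

Request:
inch_along --deltas '{"ticks": [[-1.5, -0.2, 0, 0, 0, -3], [-2.8, -0.2, 0, 0, 0, -6], [-4.1, -0.2, 0, 0, 0, -9], [-5.4, -0.2, 0, 0, 0, -12], [-6.7, 0, 0, 0, 0, -15], [-8, 0.1, 0, 0, 0, -18], [-9.3, 0.4, 0, 0, 0, -21], [-10.6, 0.7, 0, 0, 0, -24], [-11.5, 1, 0, 0, 0, -26], [-11.5, 1, 0, 0, 0, -26]]}'

```text
t: 7.55
position: [0.5471, 0.0107, 0.1367]
tcp_rot: [[0.188, 0.982, 0.001], [0.982, -0.188, 0.0], [0.0, 0.001, -1.0]]
wrist_force: [-0.3, 0.1, -0.6]
grip_width: -0.002
finger_force: 0.0
```

Run:
```python
from h import *
w=cam("wrist");save(w,"pics/w5.png");t=cam("scene");save(t,"pics/s5.png")
H=np.array([.667,-.0295,0]);b=np.radians(175);u=np.array([np.cos(b),np.sin(b),0])
print(proj(t,H+.17*u+[0,0,.155]),proj(w,H+.05*u+[0,0,.155]))
im=np.hstack([cv2.resize(t["color"][130:260,230:400],(400,306)),cv2.resize(w["color"][:,:],(400,306),interpolation=cv2.INTER_AREA)]);cv2.imwrite("pics/m5.png",im)
```

```text
(np.float64(330.57275126875106), np.float64(191.48686662985702)) (np.float64(493.67795135790635), np.float64(336.6681186444008))
```

View pics/m5.png

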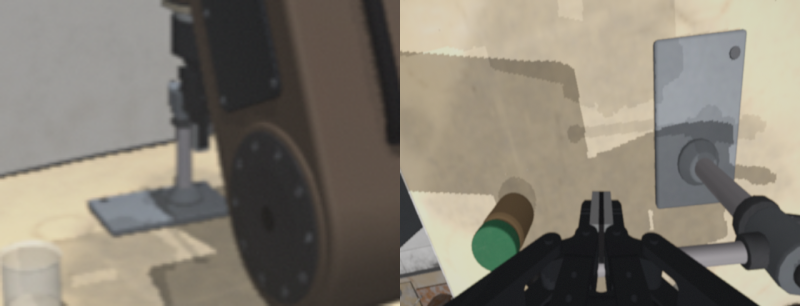

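Scaled: -0.29 m is -58, -0.26 m is -52.

Request:
inch_along --deltas '{"ticks": [[4, 0, 0, 0, 0, 0], [6, 0, -6, 0, 0, 0], [6, 0, -18, 0, 0, 0], [4, 0, -30, 0, 0, 0], [0, 0, -42, 0, 0, 0], [-8, 0, -52, 0, 0, 0], [-18, 0, -58, 0, 0, 0], [-24, 0, -58, 0, 0, 0], [-24, 0, -58, 0, 0, 0]]}'

```text
t: 8.78
position: [0.5243, -0.108, 0.4267]
tcp_rot: [[0.188, 0.982, 0.001], [0.982, -0.188, -0.0], [-0.0, 0.001, -1.0]]
wrist_force: [0.6, 0.6, 0.3]
grip_width: -0.001
finger_force: 0.0
```

Run:
```python
from h import *
w=cam("wrist");save(w,"pics/w6.png")
H=np.array([.667,-.0295,0]);b=np.radians(175);u=np.array([np.cos(b),np.sin(b),0])
print("pred ball",proj(w,H+.17*u+[0,0,.155]),"hub",proj(w,H+[0,0,.182]))
g=cv2.cvtColor(w["color"],cv2.COLOR_BGR2GRAY)
```

```text
pred ball (np.float64(281.7527633936168), np.float64(80.10473715142963)) hub (np.float64(441.03837912230415), np.float64(62.24573259372207))
```

View pics/w6.png

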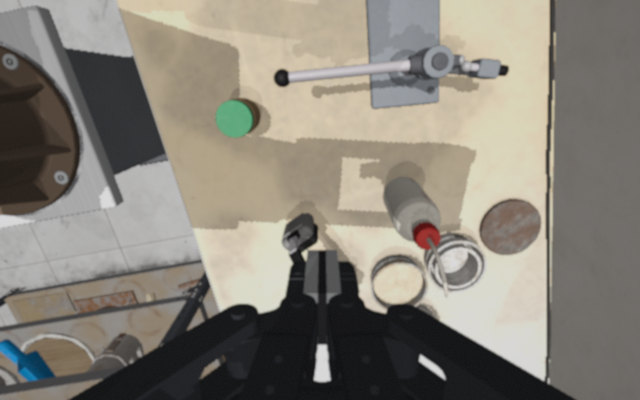

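The view shows the bar fully out, ball at (282,77) and hub at (438,62), against a locked-position prediction of (282,80) and (441,62). So it is at the stop. Next, the ear defenders.

Scaled: -0.203 m is -40.6, -0.19 m is -38.

Request:
inch_along --deltas '{"ticks": [[-6, 0, 0, 0, 0, -5], [-17, 0, 0, 0, 0, -15], [-28, 0, 0, 0, 0, -25], [-38, 0, 0, 0, 0, -34], [-40.6, 0.2, 0, 0, 0, -34], [-40.6, 0.2, 0, 0, 0, -34], [-40.6, 0.2, 0, 0, 0, -34], [-40.6, 0.2, 0, 0, 0, -34]]}' --jaw 1.0

```text
t: 9.82
position: [0.488, -0.3055, 0.4264]
tcp_rot: [[-0.396, 0.918, 0.0], [0.918, 0.396, 0.0], [0.0, 0.0, -1.0]]
wrist_force: [0.2, 0.1, -1.3]
grip_width: 0.998
finger_force: 0.0
```

Run:
```python
from h import *
w=cam("wrist");save(w,"pics/w7.png");a=load("pics/w6.png");w1=load("pics/w1.png");w2=load("pics/w2.png")
print(env.state()["joints"])
def dark(c,p,r,th=50):
    x,y=int(p[0])-r,int(p[1])-r; g=cv2.cvtColor(c["color"],cv2.COLOR_BGR2GRAY)[max(y,0):y+2*r,max(x,0):x+2*r]
    M=cv2.moments((g<th).astype(np.uint8),True); return max(x,0)+M["m10"]/M["m00"],max(y,0)+M["m01"]/M["m00"]
bp=dark(a,(282,77),12);w3=load("pics/w3.png")
print("ball",bp,plane(a,bp,.155))
# pad: dark strip around predicted place in each view
C=np.array([.487,-.3075,.143])
for n,c in(("w1",w1),("w2",w2),("w7",w)):
    g=cv2.cvtColor(c["color"],cv2.COLOR_BGR2GRAY)
    v=np.array([np.cos(np.radians(-67)),np.sin(np.radians(-67)),0]);x=np.array([-v[1],v[0],0])
    # rectify the plane z=.143: 0.5 mm/px, u along v, w along x
    q=np.float32([proj(c,C+i*.06*v+j*.04*x) for i,j in((-1,-1),(1,-1),(1,1),(-1,1))])
    Hm=cv2.getPerspectiveTransform(q,np.float32([[0,0],[240,0],[240,160],[0,160]]))
    r=cv2.warpPerspective(g,Hm,(240,160));cv2.imwrite(f"pics/r_{n}.png",r)
    m=(r<60)
    print(n,"width profile mm (lo,hi) along v:")
    for k in range(20,240,20):
        i=np.flatnonzero(m[:,k-2:k+3].mean(1)>.5); print((k-120)/2,(i.min()-80)/2 if len(i) else None,(i.max()-80)/2 if len(i) else None,len(i)/2,end=" | ")
    print()
```

```text
[-35.0981  13.5578  85.1728   0.0085  81.2569 -58.4516]
ball (281.5833333333333, 77.9469696969697) [ 0.498  -0.0124  0.155 ]
w1 width profile mm (lo,hi) along v:
-50.0 -7.5 35.0 26.0 | -40.0 -7.0 36.0 43.5 | -30.0 -9.5 10.5 20.5 | -20.0 -9.5 11.0 21.0 | -10.0 -8.5 11.0 20.0 | 0.0 -8.5 11.5 15.0 | 10.0 -7.5 12.0 10.5 | 20.0 -7.5 12.5 11.5 | 30.0 -7.0 38.5 38.0 | 40.0 -4.0 37.5 42.0 | 50.0 -4.0 13.5 18.0 | 
w2 width profile mm (lo,hi) along v:
-50.0 -7.5 6.5 14.5 | -40.0 -7.5 7.5 15.5 | -30.0 -9.0 9.0 18.5 | -20.0 -8.5 10.5 19.5 | -10.0 -8.0 11.0 19.5 | 0.0 -8.5 30.5 39.5 | 10.0 -8.0 31.5 40.0 | 20.0 -8.0 33.0 41.5 | 30.0 -8.0 13.0 21.5 | 40.0 -5.5 17.5 23.5 | 50.0 -2.5 13.5 16.5 | 
w7 width profile mm (lo,hi) along v:
-50.0 -19.0 17.0 36.5 | -40.0 -8.0 6.5 15.0 | -30.0 -10.0 8.5 19.0 | -20.0 -10.0 9.0 19.5 | -10.0 -9.5 9.5 19.5 | 0.0 -9.0 10.0 19.5 | 10.0 -9.5 12.0 22.0 | 20.0 -16.5 21.0 38.0 | 30.0 -17.0 22.5 40.0 | 40.0 -5.5 10.5 16.5 | 50.0 -5.5 12.0 18.0 |
```

Across three views the pad centre is about (0.488,-0.308) with yaw -64.7°. I'll go down over it.

Scaled: -0.001 m is -0.2, 0.21 m is 42.

Request:
inch_along --deltas '{"ticks": [[-0.4, -0.2, 12, 0, 0, -2], [-0.4, -0.2, 24, 0, 0, -2], [-0.4, -0.2, 34, 0, 0, -2], [-0.4, -0.2, 42, 0, 0, -2], [-0.4, -0.2, 42, 0, 0, -2]]}'

```text
t: 10.5
position: [0.4861, -0.3076, 0.2141]
tcp_rot: [[-0.428, 0.904, -0.004], [0.904, 0.428, 0.003], [0.004, -0.002, -1.0]]
wrist_force: [-0.0, -0.3, 1.0]
grip_width: 1.0
finger_force: 0.0
```

Run:
```python
from h import *
w=cam("wrist");save(w,"pics/w8.png");s=env.state();print(s["position"],s["tcp_rot"])
g=cv2.cvtColor(w["color"],cv2.COLOR_BGR2GRAY);C=np.array([.4878,-.308,.146])
v=np.array([np.cos(np.radians(-64.7)),np.sin(np.radians(-64.7)),0]);x=np.array([-v[1],v[0],0])
q=np.float32([proj(w,C+i*.06*v+j*.04*x) for i,j in((-1,-1),(1,-1),(1,1),(-1,1))]);print(q)
r=cv2.warpPerspective(g,cv2.getPerspectiveTransform(q,np.float32([[0,0],[240,0],[240,160],[0,160]])),(240,160))
for k in range(20,240,20):
    print((k-120)/2,["%d"%z for z in r[40:125:4,k-2:k+3].mean(1)])
```

```text
[ 0.4872 -0.3085  0.2163] [[-0.4276  0.904  -0.0014]
 [ 0.904   0.4276  0.001 ]
 [ 0.0015 -0.0008 -1.    ]]
[[254.5325 123.2938]
 [264.5344 297.2518]
 [378.4135 297.45  ]
 [388.7231 123.4558]]
-50.0 ['159', '159', '158', '156', '156', '154', '53', '19', '19', '19', '19', '19', '18', '18', '79', '140', '134', '134', '135', '135', '133', '134']
-40.0 ['156', '155', '154', '152', '149', '111', '23', '17', '19', '20', '20', '19', '20', '18', '30', '112', '126', '127', '128', '129', '128', '128']
-30.0 ['149', '147', '145', '143', '139', '40', '25', '19', '21', '21', '21', '22', '20', '23', '23', '60', '120', '120', '121', '121', '122', '122']
-20.0 ['143', '142', '141', '141', '136', '37', '24', '19', '21', '20', '22', '26', '22', '23', '23', '72', '119', '119', '119', '120', '120', '128']
-10.0 ['144', '141', '141', '139', '114', '31', '27', '24', '24', '22', '23', '23', '26', '28', '28', '67', '121'
[... 209 characters left out ...]
 '27', '26', '29', '27', '29', '29', '29', '29', '27', '28', '27', '23', '25', '23', '24', '120', '143', '144']
20.0 ['155', '76', '83', '85', '78', '29', '28', '27', '29', '29', '28', '28', '26', '27', '26', '53', '81', '82', '80', '71', '139', '149']
30.0 ['195', '134', '94', '107', '114', '37', '29', '26', '29', '27', '27', '27', '25', '25', '27', '61', '91', '88', '86', '123', '142', '83']
40.0 ['195', '195', '197', '197', '198', '188', '44', '21', '24', '24', '23', '24', '24', '22', '128', '162', '147', '149', '148', '145', '102', '84']
50.0 ['194', '194', '194', '195', '195', '194', '117', '22', '21', '20', '19', '20', '19', '46', '136', '144', '146', '164', '152', '143', '118', '114']
```

Scaled: 0.088 m is 17.6, 0.08 m is 16.

Request:
inch_along --deltas '{"ticks": [[0, 0, 6, 0, 0, 0], [0, 0, 12, 0, 0, 0], [0, 0, 16, 0, 0, 0], [0, 0, 17.6, 0, 0, 0], [0, 0, 17.6, 0, 0, 0]]}'

```text
t: 11.18
position: [0.488, -0.3095, 0.1295]
tcp_rot: [[-0.427, 0.904, 0.001], [0.904, 0.427, -0.001], [-0.001, 0.001, -1.0]]
wrist_force: [-0.3, 0.8, 0.4]
grip_width: 1.0
finger_force: 0.0
```

Request:
inch_along --deltas '{"ticks": [[0, 0, 0, 0, 0, 0], [0, 0, 0, 0, 0, 0], [0, 0, 0, 0, 0, 0], [0, 0, 0, 0, 0, 0], [0, 0, 0, 0, 0, 0], [0, 0, 0, 0, 0, 0]]}' --jaw 0.0 --grip_n 40

```text
t: 11.92
position: [0.4873, -0.3093, 0.1287]
tcp_rot: [[-0.427, 0.904, 0.0], [0.904, 0.427, -0.0], [-0.0, 0.0, -1.0]]
wrist_force: [-3.0, 0.5, 6.7]
grip_width: 0.248
finger_force: 39.7
```

Scaled: -0.03 m is -6, -0.195 m is -39.

Request:
inch_along --deltas '{"ticks": [[0, 0, -2, 0, 0, 0], [0, 0, -6, 0, 0, 0], [0, 0, -14, 0, 0, 0], [0, 0, -24, 0, 0, 0], [0, 0, -34, 0, 0, 0], [0, 0, -39, 0, 0, 0], [0, 0, -39, 0, 0, 0]]}'

```text
t: 12.8
position: [0.488, -0.3096, 0.3258]
tcp_rot: [[-0.427, 0.904, 0.003], [0.904, 0.427, -0.002], [-0.003, 0.002, -1.0]]
wrist_force: [0.5, -0.2, -2.4]
grip_width: 0.246
finger_force: 39.7
```

Request:
inch_along --deltas '{"ticks": [[5, 1.8, 0, 0, 0, 3], [12, 4, 0, 0, 0, 8], [20.8, 7.2, 0, 0, 0, 14], [26, 12, 0, 0, 0, 19], [32, 19, 0, 0, 0, 24], [38, 26, 0, 0, 0, 28], [43, 33, 0, 0, 0, 31], [46.6, 37.6, 0, 0, 0, 31], [46.6, 37.6, 0, 0, 0, 31], [46.6, 37.6, 0, 0, 0, 31]]}'

```text
t: 14.05
position: [0.557, -0.0184, 0.3225]
tcp_rot: [[0.099, 0.995, -0.002], [0.995, -0.099, -0.0], [-0.0, -0.002, -1.0]]
wrist_force: [-0.3, -0.4, -1.1]
grip_width: 0.248
finger_force: 39.7
```

Run:
```python
from h import *
w=cam("wrist");save(w,"pics/w9.png");s=env.state();print(s["position"],s["tcp_rot"],s["grip_width"])
t=cam("top");save(t,"pics/t9.png");sc=cam("scene");save(sc,"pics/s9.png")
print("ball pred",proj(w,(.498,-.0124,.155)),"hub",proj(w,(.667,-.0295,.182)))
```

```text
[ 0.557  -0.0188  0.3227] [[ 0.0997  0.995  -0.0013]
 [ 0.995  -0.0997 -0.0001]
 [-0.0003 -0.0012 -1.    ]] 0.247560644966265
ball pred (np.float64(256.1392377142846), np.float64(177.56776533924665)) hub (np.float64(450.9857048356755), np.float64(186.19459427338163))
```

Run:
```python
from h import *
w=load("pics/w9.png");a=load("pics/w6.png")
def blob(c,p,r=16,th=55):
    x,y=int(p[0])-r,int(p[1])-r; g=cv2.cvtColor(c["color"],cv2.COLOR_BGR2GRAY)[y:y+2*r,x:x+2*r]
    n,l,st,ce=cv2.connectedComponentsWithStats((g<th).astype(np.uint8)); 
    return [(st[i].tolist(),(ce[i]+[x,y]).round(1).tolist()) for i in range(1,n) if st[i][4]>20]
print(blob(w,(256,177.6)));print(blob(a,(282,78)))
# bright bar pixels along cross sections between ball and hub (w9)
g=cv2.cvtColor(w["color"],cv2.COLOR_BGR2GRAY)
for r in(.14,.06,.045):
    p=np.array([.667,-.0295,.155])+r*np.array([-.995,.101,0]);q=proj(w,p);print(r,q,g[int(q[1])-14:int(q[1])+15,int(q[0])])
    q=proj(a,p);print(q,cv2.cvtColor(a["color"],cv2.COLOR_BGR2GRAY)[int(q[1])-10:int(q[1])+11,int(q[0])])
```

```text
[([8, 8, 16, 18, 226], [255.7, 177.5])]
[([9, 8, 13, 16, 145], [281.5, 77.8])]
0.14 (np.float64(288.5534251897562), np.float64(177.60975815765127)) [205 204 204 204 198 181 157 142 142 158 178 194 206 215 220 220 218 209
 189 160 140 140 147 149 151 150 149 149 150]
(np.float64(307.97026835396196), np.float64(75.42931485346773)) [196 197 196 193 182 173 179 189 197 202 201 193 180 165 149 149 174 193
 199 199 199]
0.06 (np.float64(375.45993070705913), np.float64(177.87614946816237)) [114 114 114 113 113 113 111 107 111 124 138 148 156 161 164 163 160 153
 145 134 122 113 112 112 109 116 134 147 152]
(np.float64(379.18070837335137), np.float64(68.79237591173981)) [160 159 158 157 157 168 182 191 196 196 192 184 174 159 143 134 144 155
 158 159 157]
0.045 (np.float64(391.75605433114185), np.float64(177.9261013757052)) [ 97 106 109 112 112 112 113 120 143 166 177 171 162 160 162 161 158 152
 144 132 120 112 111 111 109 111 127 139 143]
(np.float64(392.6182559743072), np.float64(67.53997271173398)) [129 123 120 127 148 171 186 193 195 195 190 181 170 155 135 120 118 119
 119 114 102]
```

The ball's predicted and found pixels agree in both views, so the bar height and line hold. I'll lower.

Units first: shifts go in units of 5 mm. So 0.15 m is 30, 0.148 m is 29.6.

Request:
inch_along --deltas '{"ticks": [[0, 0, 4, 0, 0, 0], [0, 0, 11, 0, 0, 0], [0, 0, 18, 0, 0, 0], [0, 0, 24, 0, 0, 0], [0, 0, 28, 0, 0, 0], [0, 0, 29.6, 0, 0, 0], [0, 0, 30, 0, 0, 0], [0, 0, 30, 0, 0, 0]]}'

```text
t: 15.2
position: [0.5581, -0.0183, 0.174]
tcp_rot: [[0.1, 0.995, 0.001], [0.995, -0.1, -0.0], [0.0, 0.001, -1.0]]
wrist_force: [0.8, -0.1, -1.2]
grip_width: 0.247
finger_force: 39.6
```

Request:
inch_along --deltas '{"ticks": [[0, 0, 0.4, 0, 0, 0], [0, 0, 0.8, 0, 0, 0], [0, 0, 1, 0, 0, 0], [0, 0, 1.2, 0, 0, 0], [0, 0, 1.2, 0, 0, 0]]}'

```text
t: 15.82
position: [0.5577, -0.0181, 0.1672]
tcp_rot: [[0.099, 0.995, -0.0], [0.995, -0.099, -0.0], [-0.0, -0.0, -1.0]]
wrist_force: [-0.3, -0.1, -1.1]
grip_width: 0.25
finger_force: 39.7
```

Request:
inch_along --deltas '{"ticks": [[0, 0, 0.2, 0, 0, 0], [0, 0, 0.2, 0, 0, 0], [0, 0, 0.4, 0, 0, 0], [0, 0, 0.4, 0, 0, 0], [0, 0, 0.4, 0, 0, 0]]}'

```text
t: 16.45
position: [0.5578, -0.0182, 0.1653]
tcp_rot: [[0.099, 0.995, 0.0], [0.995, -0.099, 0.0], [0.0, 0.0, -1.0]]
wrist_force: [0.7, 0.3, -0.9]
grip_width: 0.249
finger_force: 39.7
```

Request:
inch_along --deltas '{"ticks": [[0, 0, 0.2, 0, 0, 0], [0, 0, 0.2, 0, 0, 0], [0, 0, 0.2, 0, 0, 0]]}'

```text
t: 16.82
position: [0.5577, -0.0181, 0.1643]
tcp_rot: [[0.099, 0.995, -0.0], [0.995, -0.099, 0.0], [0.0, -0.0, -1.0]]
wrist_force: [-0.5, 0.4, -2.3]
grip_width: 0.248
finger_force: 39.7
```

Scaled: 0.001 m is 0.2.

Request:
inch_along --deltas '{"ticks": [[0, 0, 0.2, 0, 0, 0], [0, 0, 0.2, 0, 0, 0], [0, 0, 0.2, 0, 0, 0]]}'

```text
t: 17.2
position: [0.5578, -0.0182, 0.1634]
tcp_rot: [[0.099, 0.995, 0.0], [0.995, -0.099, -0.0], [0.0, 0.0, -1.0]]
wrist_force: [-0.3, -0.2, 1.2]
grip_width: 0.248
finger_force: 40.1
```

Request:
inch_along --deltas '{"ticks": [[0, 0, 0.2, 0, 0, 0], [0, 0, 0.2, 0, 0, 0], [0, 0, 0.2, 0, 0, 0]]}'

```text
t: 17.58
position: [0.5579, -0.0182, 0.163]
tcp_rot: [[0.099, 0.995, 0.001], [0.995, -0.099, -0.0], [0.0, 0.001, -1.0]]
wrist_force: [-4.1, 0.4, 13.7]
grip_width: 0.247
finger_force: 41.7
```

Request:
inch_along --deltas '{"ticks": [[0, 0, -0.2, 0, 0, 0], [0, 0, -0.2, 0, 0, 0]]}'

```text
t: 17.82
position: [0.5578, -0.0182, 0.1633]
tcp_rot: [[0.099, 0.995, 0.0], [0.995, -0.099, -0.0], [0.0, 0.0, -1.0]]
wrist_force: [-0.2, -0.2, 2.7]
grip_width: 0.246
finger_force: 40.2
```

Request:
inch_along --deltas '{"ticks": [[0, 0, 0, 0, 0, 0], [0, 0, 0, 0, 0, 0], [0, 0, 0, 0, 0, 0], [0, 0, 0, 0, 0, 0]]}' --jaw 0.55

```text
t: 18.32
position: [0.5577, -0.0181, 0.1633]
tcp_rot: [[0.099, 0.995, -0.0], [0.995, -0.099, 0.0], [0.0, -0.0, -1.0]]
wrist_force: [-0.8, -0.2, -1.3]
grip_width: 0.557
finger_force: 0.0
```

Run:
```python
from h import *
for n in("scene","wrist"): save(cam(n),f"pics/{n}10.png")
```

```text
(no output)
```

Released, with no load on the fingers. I'll rise slowly and back away.

Scaled: -0.26 m is -52, -0.25 m is -50.

Request:
inch_along --deltas '{"ticks": [[0, 0, -1, 0, 0, 0], [0, 0, -3, 0, 0, 0], [0, 0, -6, 0, 0, 0], [0, 0, -12, 0, 0, 0], [0, 0, -20, 0, 0, 0], [0, 0, -30, 0, 0, 0], [0, 0, -40, 0, 0, 0], [-6, 0, -46, 0, 0, 0], [-14, 0, -50, 0, 0, 0], [-24, 0, -52, 0, 0, 0]]}'

```text
t: 19.68
position: [0.5458, -0.1382, 0.426]
tcp_rot: [[0.098, 0.995, 0.003], [0.995, -0.098, -0.001], [-0.0, 0.003, -1.0]]
wrist_force: [1.4, -0.4, -0.2]
grip_width: 0.548
finger_force: 0.0
```

Request:
inch_along --deltas '{"ticks": [[-10, 0, 0, 0, 0, 0], [-16, 0, 0, 0, 0, 0], [-16, 0, 0, 0, 0, 0], [-16, 0, 0, 0, 0, 0]]}'

```text
t: 20.18
position: [0.5377, -0.2167, 0.424]
tcp_rot: [[0.1, 0.995, 0.001], [0.995, -0.1, 0.0], [0.0, 0.0, -1.0]]
wrist_force: [-0.1, 0.3, -0.4]
grip_width: 0.549
finger_force: 0.0
```

Run:
```python
from h import *
w=cam("wrist");save(w,"pics/w11.png");s=cam("scene");save(s,"pics/s11.png");t=cam("top");save(t,"pics/t11.png")
for n,p in(("ball",(.498,-.0124,.155)),("hub",(.667,-.0295,.182)),("pad",(.5577,-.0184,.184))):print(n,proj(w,p),proj(s,p))
A=cv2.resize(w["color"],(480,300),interpolation=cv2.INTER_AREA);B=cv2.resize(s["color"][130:260,210:350],(320,300),interpolation=cv2.INTER_CUBIC)
C=cv2.resize(t["color"][110:270,190:450],(480,296));x,y=[int(v) for v in proj(w,(.5577,-.0184,.17))];D=cv2.resize(w["color"][max(0,y-60):y+60,x-64:x+64],(320,296))
cv2.imwrite("pics/final.png",np.vstack([np.hstack([A,B]),np.hstack([C,D])]))
```

```text
ball (np.float64(261.6953841061755), np.float64(-36.783750338455036)) (np.float64(329.8264750948028), np.float64(191.58605402496264))
hub (np.float64(436.5137082920097), np.float64(-45.86633088497342)) (np.float64(307.5668415299275), np.float64(164.96279214419695))
pad (np.float64(320.4518020355851), np.float64(-46.97789156849305)) (np.float64(321.56876237177954), np.float64(175.50099299937196))
```

View pics/final.png

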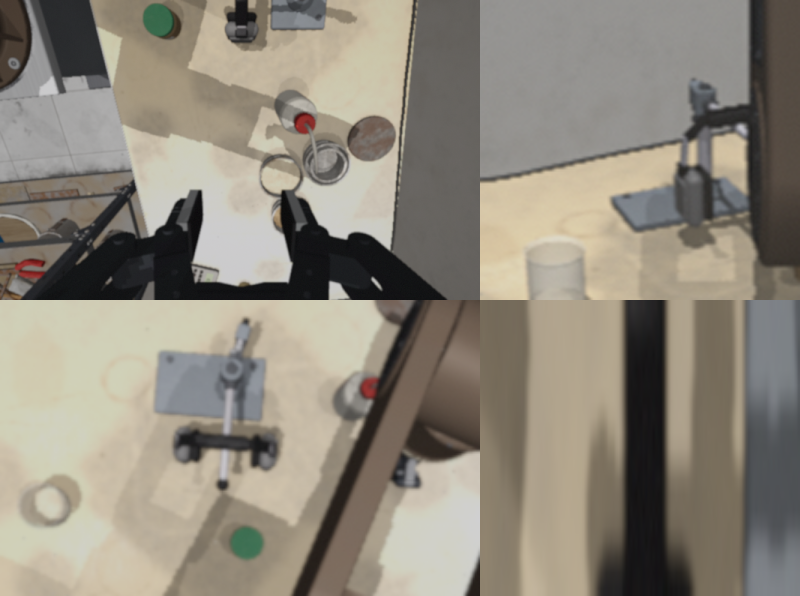

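The top view shows the ear defenders on the swung-out bar with one cup on each side, and the ball still at the locked position. The beaker, jar and bottle are where they were and the arm is clear.

Request:
inch_along --deltas '{"ticks": [[0, 0, 0, 0, 0, 0], [0, 0, 0, 0, 0, 0], [0, 0, 0, 0, 0, 0], [0, 0, 0, 0, 0, 0]]}' --lines "1,1"

```text
t: 20.82
```

```bash
python3 -c "
from bench import env
print(env.close_job())"
```

```text
the job is handed in; nothing more can be done
None
```

I handed the job in at about 21 s, with the bar locked out at its end stop, the ear defenders hanging free on it with a cup on each side, and the beaker, jar and wash bottle still standing in place; no verdict was returned.

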